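Clear the screw jar away and swing the bench cabinet open

TASK

A glass jar of screws has been left standing in front of the bench cabinet, right where its door swings. Put the jar back with the other two: set it down gently (do not drop it), standing upright on the floor of the wooden tray. Then swing the cabinet door wide open by its handle, steadily and to about a right angle or further, and leave it open; the door must not hit the jar, and everything else on the bench stays where it is.

Things in the scene. Friction and masses are not known exactly. Their poses are not given: they have to be found in the camera images.
- cabinet: Fixed grey sheet-steel bench cabinet, 280 mm wide (its y), 200 mm deep (its x, door included), 250 mm high, turned 0.45 to 0.8 rad so that its door faces the robot's right. Origin: centre of its underside, on the bench. Its door faces its own -x: when shut, the door's outer face is 100 mm from the origin. Nothing stands on top.
- cab_door (a joint): The cabinet's one door: grey steel, 276 mm wide, 232 high, 18 thick, from 14 mm above the bench to z = 0.246, about 0.8 kg. Hinged upright at its right-hand edge (the cabinet's -y side). Value in rad: 0 shut, growing as it opens (counter-clockwise seen from above), stop at 1.75; starts at 0 to 0.15. No latch or spring; light friction (0.1 N m): it stays where it is left.
- door_hinge (a point): Point on the door's upright hinge axis, at the height of the handle's grip point (z = 0.212); in the cabinet's frame at x = -100, y = -138 mm. Its axes turn with the door (parallel to the cabinet's when shut): y points along the door's outer face from hinge to free edge, -x out of that face.
- door_handle (a point): Door handle: upright round steel bar, 12 mm thick, 126 mm long, its axis 40 mm off the door's outer face and 240 mm from the hinge axis along it. This point: on the bar's axis, 20 mm below its top end, z = 0.212, the height to pinch it from above. The upper post to the door is 6 mm above it, so close the fingers along the door (the point's y). Axes as point door_hinge.
- jar: The jar to move: closed glass jar of screws with a metal lid, 95 mm high, body 60 mm in diameter and straight from the bottom to 70 mm up, lid 56 mm in diameter. About 0.3 kg. Stands on the bench, alone, in front of the cabinet door and in its path. Origin: centre of its underside; z up.
- tray: Fixed wooden tray, open on top, 330 mm long (its x), 166 wide (its y), 28 high; walls and floor 8 mm thick, inside 314 x 150 mm. Right of the cabinet, out of the door's reach. Origin: centre of its underside, on the bench; inner floor 8 mm above. Two jars stand in it near its long middle line, always with one place on that line free for the third jar.
- jar_b: A jar just like the one to move, standing in the tray near the end on the tray's -x side. Stays there. Origin: centre of its underside.
- jar_c: A jar just like the one to move, standing in the tray between its middle and its +x end. Stays there. Origin: centre of its underside.
- hammer: Hammer with a wooden handle, lying on the left of the bench. Bystander. Origin near its middle, on the bench.
- screwdriver: Screwdriver lying beyond the tray. Bystander. Origin near its middle, on the bench.
- tape_measure: Black tape measure, 72 x 42 x 66 mm high, at the left near the robot. Bystander. Origin: centre of its underside.
- spray_can: White spray can, 64 mm in diameter, 194 mm high, standing at the back. Bystander. Origin: centre of its underside.
- screw_carton: Cardboard box of screws, 110 x 75 x 55 mm high, on the left of the bench. Bystander. Origin: centre of its underside.

How it is judged:
By the outcome, as a careful person would: the job done as asked, in the order asked, and still so for the second after the job is handed in, with the robot touching nothing.
It also fails if it takes over 61 s, if anything falls off the work surface, if the arm or the gripper's body presses on something with over 40 N, if the wrist force passes 120 N, or if a joint passes its speed limit or range.

ROBOT

A 6-joint arm with a two-finger parallel gripper is mounted at the origin on the work surface. World frame = base frame: x ahead of the robot, y to its left, z up, the work surface at z = 0. Lengths are in m, angles in rad, forces in N, time in s.
With the tool pointing down it reaches from about 0.35 to 0.875 m from the base axis. Payload 4.2 kg.
Tool frame: the origin (TCP) lies midway between the tips of the shut fingers; the grasp point (between the pads) lies 19 mm behind it; z points along the fingers, y is the line along which they close (so a half turn about z gives the same grasp; the last joint's range is limited). The gripper opens to 87 mm and grips with 3 to 60 N. Pads are 19 mm wide; open, the fingers measure 117 mm over their backs; the gripper's body (75 mm by 190 mm) begins 51 mm behind the grasp point.
Start: joints at [0.259, 0.385, 0.008, 0, -1.194, -0.259], TCP at [0.625, 0, 0.223] pointing down, gripper open.
Joint ranges: [-3.14, 3.14], [-1.21, 2.06], [-1.07, 1.41], [-3.16, 2.05], [-2.99, -0.16], [-3.1, 3.1]. Speed limits (rad/s): [2.79, 2.79, 3.14, 3.14, 3.14, 3.14].

INTERFACE

Orientations are given as a rotation vector (axis times angle).
In Python, from plant import bot, grab_frame gives the robot as it stands. The module is installed in compiled form; this text tells all that it offers. Calls block until the motion is done:
- bot.move_pose(position, orientation): joint-space move of the TCP to a pose.
- bot.line_to(position, ori=None, v=0.15, max_force=None): straight line of the TCP; ori=None keeps the orientation; v is the mean speed in m/s. With max_force (N) it stops when the force on the tool has changed by that much, and returns True; else False.
- bot.set_joints(angles): joint-space move.
- bot.open_jaws() and bot.grasp(): open the fingers fully, or close them until they stop; the grip force is fixed at half the most.
- bot.sleep(seconds).
- bot.solve_ik(position, orientation): joint angles nearest the present ones, or None.
- bot.sense(): the state.
- grab_frame(name): name is "scene" or "side" or "wrist"; returns a dict with "color" (400x640x3 uint8, blue, green, red), "z_map" (400x640 float32, m along the optical axis (not along the pixel's ray), 0 where there is no reading), "vertical_fov" (degrees; the focal length in pixels is half the picture's height over the tangent of half this angle, whatever the lens; pixels are square), "cx", "cy" (the principal point, pixels), "rvec" (rotation vector, rad) and "tvec" (3), from world to camera coordinates, as OpenCV has them; the wrist camera has in their place "hand_eye" (4x4, takes a point from camera to tool coordinates, whose origin is the TCP and whose axes are the flange's). Camera axes: x right, y down, z forward; pixel columns grow to the right and rows downward; lengths in m; the calibration is good to about 2 mm. A picture is of the moment at which its call begins: read the wrist's pose just before it.
A pose or a line that the arm cannot do raises bot.Unreachable and nothing moves.
- bot.job_done(): hands the job in; it is judged then, once.
The state is a dict: "t": time; "qpos": joint angles; "qd": joint speeds; "tau": joint torques, N m; "position": TCP position; "tool_rot": TCP orientation; "wrist_force": force on the tool from outside, world axes, zero at the start; "wrist_torque": the same for the moment, N m; "finger_gap": finger opening in m; "finger_force": force on a finger pad.
Only numpy, scipy, OpenCV 4.12 (cv2) and the standard library are available. Lean on these libraries where they do the work, as an engineer would, in place of code of your own. Each camera call takes 0.05 s, during which the arm holds its last target. There are 200 camera calls.

## Working session

There is one attempt and no reset: what is moved stays moved. The work goes in short steps, each a Python script; the robot and the scene stay as the last script left them, time stands still between calls to the robot, and variables do not carry over. Pictures are saved under pics/ and viewed, at most 10 in all, crops included, and the job is handed in when it is done.

```bash
mkdir -p pics; cat > h.py <<'E'
import numpy as np, cv2
from plant import bot, grab_frame
from scipy.spatial.transform import Rotation as R
def cloud(f):
    z=f["z_map"]; h,w=z.shape; fl=h/2/np.tan(np.radians(f["vertical_fov"])/2)
    u,v=np.meshgrid(np.arange(w),np.arange(h))
    p=np.stack([(u-f["cx"])/fl*z,(v-f["cy"])/fl*z,z],-1)
    if "rvec" in f and f["rvec"] is not None:
        M=cv2.Rodrigues(np.array(f["rvec"],float))[0]; p=(p-np.array(f["tvec"]).ravel())@M
    p[z==0]=np.nan
    return p
E
python3 - <<'E'
from h import *
for n in ("scene","side"):
    f=grab_frame(n); cv2.imwrite(f"pics/{n}0.png",f["color"]); np.save(f"pics/{n}0.npy",cloud(f))
    M=cv2.Rodrigues(np.array(f["rvec"],float))[0]; print(n,-M.T@np.array(f["tvec"]).ravel(),f["vertical_fov"])
print(bot.sense())
E
```

```text
scene [ 1.1551982  -0.01655591  1.27930351] 43.96941579087138
side [0.27765024 0.99918982 1.05872155] 48.8403419492973
{'t': 0.1, 'qpos': array([ 2.58594324e-01,  3.85491498e-01,  6.74194312e-03, -4.08449915e-04,
       -1.19400341e+00, -2.58619504e-01]), 'qd': array([-0.00012973, -0.00158589,  0.0034337 ,  0.00102035, -0.00073389,
        0.0006088 ]), 'tau': array([ 1.65357815e-04, -3.91689312e+01,  1.87934643e+01,  4.23187181e+00,
        1.34990664e-02, -6.93199490e-05]), 'position': array([6.24455001e-01, 3.31582208e-06, 2.21557744e-01]), 'tool_rot': array([ 2.22018476e+00, -2.22057518e+00, -2.05974936e-03]), 'wrist_force': array([ 0.35977428, -0.37066688, -0.2267518 ]), 'wrist_torque': array([0.03894941, 0.03377903, 0.05837633]), 'finger_force': 0.0, 'finger_gap': 0.08687818771585051}
```

View pics/scene0.png

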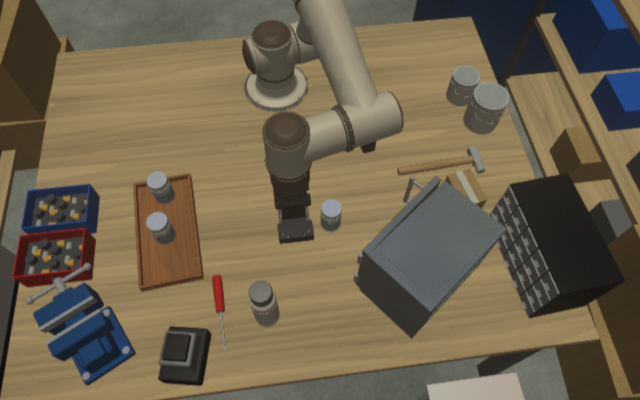

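View pics/side0.png

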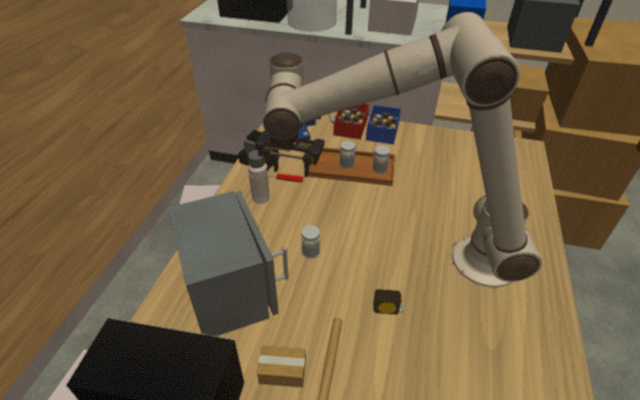

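The scene view shows the jar at (331,213), tray jars at (158,185) and (158,226), the tray's free place near (180,265), and the cabinet top around (430,245). The side view shows the handle at (283,265).

```bash
python3 - <<'E'
from h import *
for n,wins in (("scene",{"jar":(331,211,16),"jb":(158,184,16),"jc":(158,225,16)}),("side",{"jar":(311,238,18),"jb":(381,155,14),"jc":(347,150,14)})):
    P=np.load(f"pics/{n}0.npy")
    for k,(u,v,r) in wins.items():
        q=P[v-r:v+r,u-r:u+r].reshape(-1,3); q=q[(q[:,2]>0.088)&(q[:,2]<.105)]
        (c,rad)=cv2.minEnclosingCircle(q[:,:2].astype(np.float32)); print(n,k,len(q),c,rad,np.median(q,0))
    q=P.reshape(-1,3); m=(q[:,2]>.235)&(q[:,2]<.265)&(q[:,1]>.1)&(q[:,1]<.6)&(q[:,0]>.4)&(q[:,0]<1.1)
    pts=q[m][:,:2].astype(np.float32)
    img=np.zeros((700,600),np.uint8); ij=((pts-[.4,.05])*1000).astype(int); img[ij[:,0].clip(0,699),ij[:,1].clip(0,599)]=255
    img=cv2.morphologyEx(img,cv2.MORPH_CLOSE,np.ones((9,9))); img=cv2.morphologyEx(img,cv2.MORPH_OPEN,np.ones((9,9)))
    c=max(cv2.findContours(img,0,2)[0],key=cv2.contourArea); b=cv2.boxPoints(cv2.minAreaRect(c))
    print(n,"cab xy",np.round(b[:,::-1]/1000+[.4,.05],3).tolist(), np.median(q[m][:,2]))
    cv2.imwrite(f"pics/top_{n}.png",img)
    # tray rim
    m=(q[:,2]>.020)&(q[:,2]<.034)&(q[:,1]<-.15)&(q[:,1]>-.5)&(q[:,0]>.2)&(q[:,0]<.75)
    pts=q[m][:,:2].astype(np.float32); print("tray",len(pts),np.round(cv2.boxPoints(cv2.minAreaRect(pts)),3).tolist())
    # bar : points between z .1..25 near front of cabinet
im=cv2.imread("pics/side0.png")[180:340,160:340]; a=cv2.resize(im,None,fx=3.3,fy=3.3,interpolation=2)
im=cv2.imread("pics/scene0.png")[160:340,340:520]; b=cv2.resize(im,(a.shape[1]//1,a.shape[0]))
cv2.imwrite("pics/crop.png",cv2.resize(np.hstack([a,b]),(800,360)))
P=np.load("pics/side0.npy")
for v in range(246,290,4): print(v,[tuple(np.round(P[v,u],3)) for u in range(282,290,2)])
E
```

```text
scene jar 306 (0.535100519657135, 0.10701079666614532) 0.029373401775956154 [0.53733033 0.10599489 0.09498104]
scene jb 253 (0.3918647766113281, -0.3617441952228546) 0.030344070866703987 [ 0.39333106 -0.35992543  0.10173712]
scene jc 292 (0.5189269185066223, -0.3583272695541382) 0.030495190992951393 [ 0.52336307 -0.35625605  0.10213503]
scene cab xy [[0.725, 0.136], [0.553, 0.362], [0.719, 0.488], [0.891, 0.261]] 0.25004380340088184
tray 1425 [[0.32899999618530273, -0.49900001287460327], [0.7490000128746033, -0.5], [0.75, -0.20399999618530273], [0.33000001311302185, -0.2029999941587448]]
side jar 207 (0.533100962638855, 0.10998664051294327) 0.02855999581515789 [0.5325548  0.11215187 0.09408586]
side jb 142 (0.38683226704597473, -0.36036694049835205) 0.03155208006501198 [ 0.38766504 -0.35085553  0.10074376]
side jc 138 (0.516334056854248, -0.3536703288555145) 0.033736567944288254 [ 0.51592032 -0.34917726  0.1000499 ]
side cab xy [[0.723, 0.137], [0.551, 0.364], [0.717, 0.49], [0.889, 0.262]] 0.25023171851880227
tray 537 [[0.328000009059906, -0.19599999487400055], [0.328000009059906, -
[... 2006 characters left out ...]
52), np.float64(0.32), np.float64(0.124)), (np.float64(0.549), np.float64(0.315), np.float64(0.12)), (np.float64(0.545), np.float64(0.311), np.float64(0.116)), (np.float64(0.539), np.float64(0.31), np.float64(0.117))]
282 [(np.float64(0.584), np.float64(0.245), np.float64(0.002)), (np.float64(0.579), np.float64(0.242), np.float64(-0.001)), (np.float64(0.574), np.float64(0.238), np.float64(-0.004)), (np.float64(0.566), np.float64(0.243), np.float64(0.005))]
286 [(np.float64(0.58), np.float64(0.257), np.float64(-0.001)), (np.float64(0.574), np.float64(0.256), np.float64(0.0)), (np.float64(0.567), np.float64(0.256), np.float64(0.003)), (np.float64(0.563), np.float64(0.252), np.float64(-0.001))]
```

View pics/crop.png

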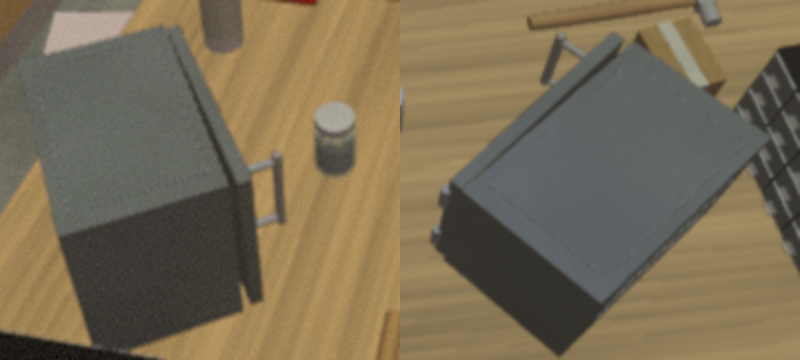

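The crop confirms the door is barely ajar, with the hinge at the near-right corner and the handle at the far end. I'll now fit the tray and cabinet and pick up the jar.

```bash
cat >> h.py <<'E'
def down(a):  # tool z down, tool y (closing line) along world angle a
    y=np.array([np.cos(a),np.sin(a),0]); z=np.array([0,0,-1.]); return R.from_matrix(np.stack([np.cross(y,z),y,z],1)).as_rotvec()
E
python3 - <<'E'
from h import *
P=np.load("pics/scene0.npy"); z=P[...,2]
m=((z>.013)&(z<.036)).astype(np.uint8); m[:, :133]=0; m[:,206:]=0; m[:170]=0; m[295:]=0
l=cv2.connectedComponentsWithStats(m,connectivity=8); k=1+np.argmax(l[2][1:,4]); q=P[l[1]==k]
r=cv2.minAreaRect(q[:,:2].astype(np.float32)); print("tray",r,cv2.boxPoints(r).round(3).tolist())
for n in ("scene","side"):
    P=np.load(f"pics/{n}0.npy").reshape(-1,3)
    s=P[(abs(P[:,2]-.25)<.012)&(P[:,0]>.5)&(P[:,0]<1)&(P[:,1]>.1)&(P[:,1]<.55)]
    # cabinet body back edge: extreme points along candidate yaw
    best=None
    for a in np.arange(.45,.8,.005):
        x=s[:,0]*np.cos(a)+s[:,1]*np.sin(a); y=-s[:,0]*np.sin(a)+s[:,1]*np.cos(a)
        c=np.histogram(x,np.arange(.5,1.2,.004))[0].astype(float); sc=(np.diff(c)**2)[90:].max()+0*a
        cy=np.histogram(y,np.arange(-.6,.4,.004))[0].astype(float); sc+=(np.diff(cy)**2).max()
        if best is None or sc>best[0]: best=(sc,a,np.percentile(x,99.7),np.percentile(y,.3),np.percentile(y,99.7))
    print(n,best)
s=bot.sense(); 
for a in (np.pi/2,-np.pi/2): print(a,bot.solve_ik([.534,.1085,.2],down(a)),bot.solve_ik([.6,-.35,.2],down(a)))
E
```

```text
tray ((0.4993121027946472, -0.3551173508167267), (0.3364174962043762, 0.16812285780906677), 5.246768951416016) [[0.3240000009536743, -0.28700000047683716], [0.33899998664855957, -0.45399999618530273], [0.675000011920929, -0.4230000078678131], [0.6589999794960022, -0.25600001215934753]]
scene (np.float64(78937.0), np.float64(0.6500000000000001), np.float64(0.8674582505710634), np.float64(-0.32967355761258554), np.float64(-0.05095282571937907))
side (np.float64(77393.0), np.float64(0.6500000000000001), np.float64(0.8670562643768452), np.float64(-0.32493342962325356), np.float64(-0.04527846458358314))
1.5707963267948966 [ 0.49808846  0.26702559 -0.22433974  0.         -1.079431   -2.06888479] [-0.29594219  0.51827818  0.16772963  0.         -1.22024778 -1.27485414]
-1.5707963267948966 [ 4.98088461e-01  2.67025587e-01 -2.24339738e-01  4.44089210e-16
 -1.07943100e+00  1.07270787e+00] [-0.29594219  0.51827818  0.16772963  0.         -1.22024778  1.86673851]
```

Tray centre is (0.499,-0.355) with yaw 0.092, the free place is +0.102 along it, and the cabinet origin is (0.724,0.314) with yaw 0.65.

```bash
python3 - <<'E'
from h import *
o=down(-np.pi/2+.092)
J=[.534,.1085]
bot.move_pose(J+[.2],o)
print(bot.line_to(J+[.037],v=.15,max_force=15)); bot.grasp(); s=bot.sense(); print(s["finger_gap"],s["finger_force"],s["position"],s["t"])
bot.line_to([s["position"][0],s["position"][1],.2],v=.15); s=bot.sense(); print(s["finger_gap"],s["wrist_force"],s["t"])
f=grab_frame("side"); cv2.imwrite("pics/side1.png",f["color"])
E
```

```text
False
0.05910366215142365 29.997391045435506 [0.53398931 0.10835223 0.03720972] 3.2167
0.0590046800161174 [-0.45790984 -0.0507105  -4.17477889] 4.45
```

View pics/side1.png

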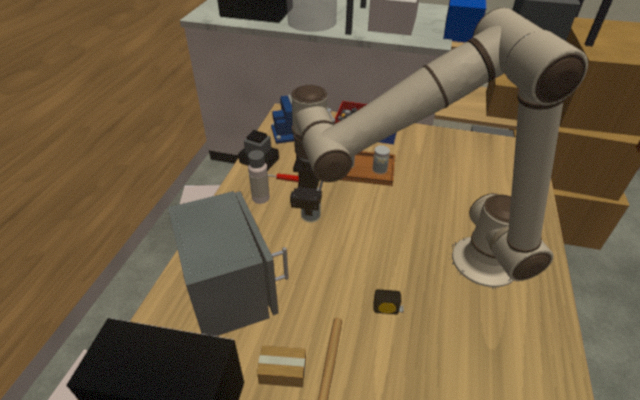

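The jar is held upright at (311,210), with about 4 N of weight on the wrist. Next I'll place it slowly with a contact stop.

```bash
python3 - <<'E'
from h import *
o=down(-np.pi/2+.092); T=[.6006,-.3457]
bot.move_pose(T+[.2],o); bot.sleep(.2)
bot.line_to(T+[.056],v=.12); bot.sleep(.2)
print("contact",bot.line_to(T+[.042],v=.015,max_force=3)); s=bot.sense(); print(s["position"],s["wrist_force"])
bot.open_jaws(); bot.line_to(T+[.2],v=.15)
bot.move_pose([.53,-.1,.3],o)
s=bot.sense(); print(s["t"])
f=grab_frame("scene"); cv2.imwrite("pics/sc2.png",cv2.resize(f["color"][140:320,100:420],None,fx=2.4,fy=2.4)); P=cloud(f)
for n,g in (("scene",P),):
    q=g[170:290,130:210].reshape(-1,3); q=q[(q[:,2]>.09)&(q[:,2]<.115)]
    km=cv2.kmeans(q[:,:2].astype(np.float32),3,None,(3,50,1e-4),5,cv2.KMEANS_PP_CENTERS); print(km[2],np.median(q[:,2]))
E
```

```text
contact True
[ 0.60045452 -0.34564112  0.0452567 ] [-0.52845485  0.55150458  5.05620189]
11.675
[[ 0.39308184 -0.3603926 ]
 [ 0.60401267 -0.34517306]
 [ 0.5218347  -0.35710204]] 0.10254725965769415
```

View pics/sc2.png

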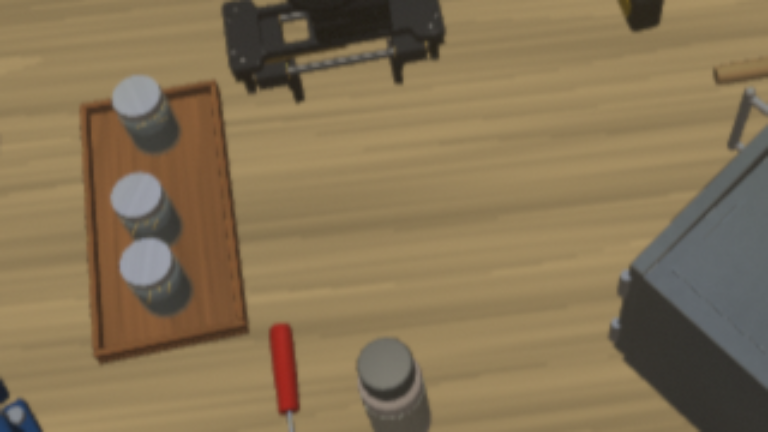

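The jar stands upright in the free place, at (155,275) in the crop, with gaps to jar_c and the wall. Now I'll measure the handle and check IK along the arc.

```bash
cat >> h.py <<'E'
H=np.array([.728,.144]); CY=.65
def handle(th): 
    a=CY+th; return H+R.from_euler('z',a).as_matrix()[:2,:2]@np.array([-.04,.24])
E
python3 - <<'E'
from h import *
for n in ("scene","side"):
    f=grab_frame(n); P=cloud(f).reshape(-1,3)
    M=cv2.Rodrigues(np.array(f["rvec"],float))[0]; C=(-M.T@np.array(f["tvec"]).ravel())[:2]
    q=P[(P[:,2]>.13)&(P[:,2]<.20)&(np.hypot(P[:,0]-.545,P[:,1]-.307)<.022)]
    c=np.median(q[:,:2],0); d=C-c; d/=np.linalg.norm(d); ax=c-d*.005
    r=ax-H; th=np.arctan2(r[1],r[0])-CY-np.pi/2-np.arctan2(.04,.24); print(n,len(q),c,ax,np.linalg.norm(r),th)
    # door top strip: free-edge corner in cabinet frame
    A=R.from_euler('z',CY).as_matrix()[:2,:2]; s=P[(abs(P[:,2]-.246)<.006)]; l=(s[:,:2]-H)@A
    for y0 in (.03,.1,.17,.25): print(y0, np.percentile(l[(abs(l[:,1]-y0)<.012)&(abs(l[:,0])<.06),0],2).round(4),end=' ')
    print()
for off in (np.pi/2,-np.pi/2):
    for th in (.05,.5,1,1.65): print(off,th,bot.solve_ik([*handle(th),.193],down(CY+off+th)))
E
```

```text
scene 64 [0.5515472  0.30235872] [0.54712624 0.30469435] 0.24194625526949112 0.029259616644062236
0.03 0.0016 0.1 -0.0004 0.17 -0.0045 0.25 -0.0053 
side 80 [0.54331878 0.31082634] [0.54511907 0.30616169] 0.2444214558661049 0.030225831225878574
0.03 0.0013 0.1 0.0001 0.17 -0.0028 0.25 -0.0055 
1.5707963267948966 0.05 [ 7.67670882e-01  3.99006474e-01 -4.62470681e-02 -4.44089210e-16
 -1.12554278e+00 -1.63846721e+00]
1.5707963267948966 0.5 [ 0.69932344  0.25452075 -0.26071906  0.         -1.05555652 -1.12011976]
1.5707963267948966 1 [ 0.49720041  0.19630851 -0.33906957  0.         -1.03541825 -0.41799674]
1.5707963267948966 1.65 [ 0.2010934   0.32709026 -0.1564123   0.         -1.08729376  0.52811027]
-1.5707963267948966 0.05 [ 7.67670882e-01  3.99006474e-01 -4.62470681e-02  4.44089210e-16
 -1.12554278e+00  1.50312544e+00]
-1.5707963267948966 0.5 [ 0.69932344  0.25452075 -0.26071906  0.         -1.05555652  2.02147289]
-1.5707963267948966 1 [ 0.49720041  0.19630851 -0.33906957  0.         -1.03541825  2.72359591]
-1.5707963267948966 1.65 [ 0.2010934   0.32709026 -0.1564123   0.         -1.08729376 -2.61348238]
```

```bash
python3 - <<'E'
from h import *
th=.03; p=handle(th); o=down(CY+np.pi/2+th); print(p)
bot.move_pose([*p,.31],o)
print("hit",bot.line_to([*p,.193],v=.1,max_force=10))
bot.grasp(); s=bot.sense(); print(s["finger_gap"],s["finger_force"],s["position"],s["wrist_force"],s["t"])
f=grab_frame("side"); cv2.imwrite("pics/grip.png",cv2.resize(f["color"][130:330,170:370],None,fx=2.5,fy=2.5))
E
```

```text
[0.54598677 0.30546573]
hit False
0.010982728091550542 29.99990469776094 [0.54586351 0.30558827 0.19296691] [-1.14455182  0.6233327  -0.49177034] 17.05
```

View pics/grip.png

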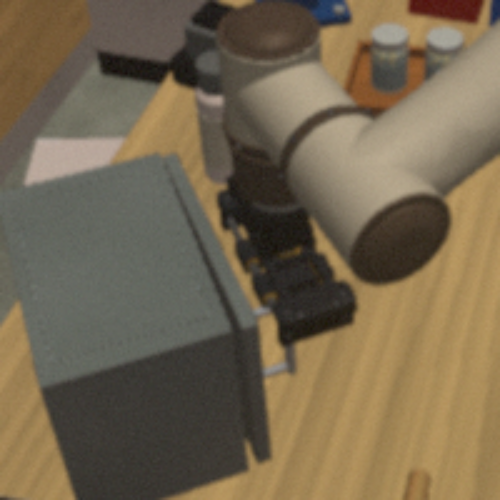

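The fingers hold the bar at (290,345) with a gap of 11 mm and almost no side force. Next I'll swing the door along the arc while watching the wrist force.

```bash
python3 - <<'E'
from h import *
for th in np.linspace(.03,1.66,12)[1:]:
    hit=bot.line_to([*handle(th),.193],down(CY+np.pi/2+th),v=.09,max_force=40); s=bot.sense()
    print(round(th,2),hit,s["wrist_force"].round(1),round(s["finger_gap"],4),round(s["t"],2))
    if hit or s["finger_gap"]<.008: break
f=grab_frame("scene"); cv2.imwrite("pics/sc3.png",f["color"])
E
```

```text
0.18 False [-1.1  0.5 -0.7] 0.0113 17.65
0.33 False [-0.3 -0.  -0.6] 0.0109 18.2
0.47 False [ 1.1 -0.7 -1.6] 0.011 18.75
0.62 False [ 2.9 -0.9 -2. ] 0.011 19.3
0.77 False [ 4.1 -0.6 -3.4] 0.0107 19.85
0.92 False [ 4.5 -0.3 -4.5] 0.0109 20.4
1.07 False [ 6.5  0.8 -5.3] 0.011 20.95
1.22 False [ 3.8  1.9 -4.7] 0.011 21.5
1.36 False [ 4.8  2.5 -4.5] 0.0113 22.05
1.51 False [ 5.3  3.3 -4.5] 0.0109 22.6
1.66 False [ 3.1  3.6 -3.4] 0.0112 23.15
```

View pics/sc3.png

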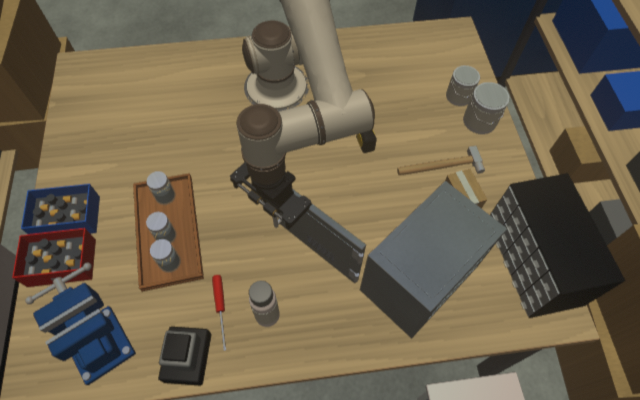

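The door now stands open past a right angle, running from (365,255) to (285,210), and nothing else has moved. I'll release, retreat upward, check, and hand in.

```bash
python3 - <<'E'
from h import *
bot.sleep(.3); bot.open_jaws(); bot.sleep(.2)
p=bot.sense()["position"]; print(bot.line_to([p[0],p[1],.32],v=.1,max_force=15))
bot.move_pose([.42,.1,.35],down(CY+np.pi/2+1.66)); bot.sleep(.5)
f=grab_frame("scene"); cv2.imwrite("pics/sc4.png",f["color"]); print(bot.sense()["t"])
E
```

```text
False
27.925
```

View pics/sc4.png

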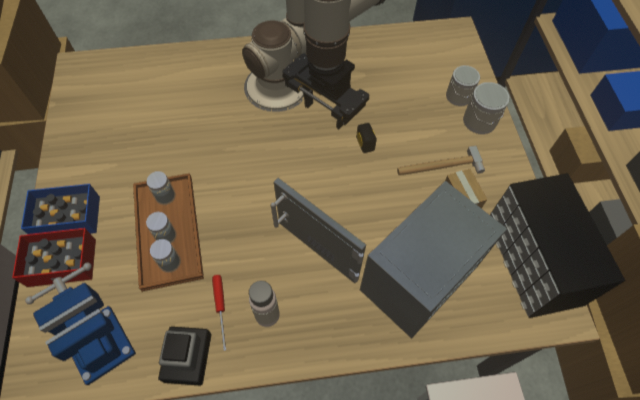

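The picture shows the door wide open from (365,250) to (278,190), the arm clear of it, and all three jars upright in the tray at (158,185), (158,226) and (162,255).

```bash
python3 -c "
from h import *
print(bot.job_done())"
```

```text
the job is handed in; nothing more can be done
None
```

The jar stands upright in the tray's free place, the cabinet door is open to about 1.66 rad (95°), the arm is clear, and the job is handed in at about 28 s.

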